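Take the left-hand knob off the film rewinder's take-up spindle

TASK

Take off the knob that holds the reel on the rewinder's take-up spindle, so that the reel can be changed: it is the one with the engraved white line and has a left-hand thread, so unscrew it by turning it clockwise (seen from above) until the line comes round to the red index line on the plate, letting it rise as it turns and never forcing the thread. Then lift it straight off and set it down (do not drop it) upright, line up, in the blue parts tray, and let go. Leave both reels, the plain knob and everything else where they are.

Things in the scene. Friction and masses are not known exactly. Their poses are not given: they have to be found in the camera images.
- knob_center (a point): Centre (on the axis, half-way up) of the loose black knob with the engraved line on its top: 16-sided, 40 mm across flats, 37 mm high, flat top and bottom, 0.12 kg. The point's x axis points along the line (a flat faces that way, others every 22.5 degrees), z is up. At the start its underside is 2 to 5 mm above the reel, so grip it about half-way up.
- knob_mark (a point): Outer end of the white engraved line, on the knob's top face, 18 mm from its axis. It starts about 150 degrees (2.45 to 2.75 rad) anticlockwise of the index line, seen from above. The thread lets go as the line, turned clockwise, comes to the index line (0 to 20 degrees before it); from there on the knob is free.
- knob: The same knob; origin at the centre of its underside, x along the line. Left-hand thread: turned clockwise it climbs; the pitch is coarse and not known, so while it is gripped and turned it must be let rise by feel (light upward pull on the tool is safe: the thread moves away upward as it turns). It stays where it is left. A spring washer under it pushes it up, about 8 N at the start, fading as it rises. Once free, lift 30 mm straight up to clear the spindle.
- spindle: Upright fixed spindle of the take-up station with coarse two-start thread, hidden in the knob; same origin and axes as the station. Its top is 79 mm above the table. The knob has about 1.5 mm of play up and down on it and 1.5 mm sideways. Over 25 N between knob and spindle (pulling, pushing down, sideways, turning the wrong way) spoils the thread.
- takeup: Take-up station of the film rewinder, fixed: round grey foot and bright plate 154 mm across, plate top 34 mm above the table. Origin on the spindle's axis at table height; its x axis points from the spindle along the red index line on the plate's rim, z up. A reel lies on the plate; the reel's top is 50 mm above the table.
- reel_a_mid (a point): Middle of the aluminium film reel on the take-up plate, 110 mm across, 16 mm thick, loose, lying round the spindle (bore 46 mm). It stays there.
- tray_in (a point): Centre of the inner floor of the blue parts tray: 130 x 130 mm outside, walls 4 mm thick and 18 mm high over the table, floor 4 mm above the table. It stands on the table and does not move.
- plain_knob (a joint): Turning angle (rad) of the plain-topped black knob (no line), same size, on the feed station; not to be touched.
- plain_center (a point): Centre of that plain knob, 40 mm across, 37 mm high. Its station looks like the take-up station and stands on the other side of the tray.
- reel_b_mid (a point): Middle of the reel on the feed station, like the other. It stays there.
- can_a: Bystander: steel film can, 124 mm across, 26 mm high; origin at the centre of its underside.
- can_b: Bystander: yellow film can, 104 mm across, 22 mm high; origin at the centre of its underside.
- cleaner: Bystander: white bottle with blue cap, 56 mm across, 150 mm high; origin at the centre of its underside.
- loupe: Bystander: black magnifier, 40 mm across, 40 mm high; origin at the centre of its underside.
- core: Bystander: yellow plastic film core, a ring 76 mm across, 16 mm high; origin at the centre of its underside.
- driver: Bystander: screwdriver 170 mm long lying on the table; origin under its middle.
Not all that is in view belongs to the job. Leave any purple look-alike of the knob alone. What is shaped like the part that bears reel_a_mid but turquoise is not meant.

How it is judged:
By the outcome, as a careful person would: the job done as asked, in the order asked, and still so for the second after the job is handed in, with the robot touching nothing.
It also fails if it takes over 61 s, if anything falls off the work surface, if the arm or the gripper's body presses on something with over 40 N, if the wrist force passes 120 N, or if a joint passes its speed limit or range.

ROBOT

A 6-joint arm with a two-finger parallel gripper is mounted at the origin on the work surface. World frame = base frame: x ahead of the robot, y to its left, z up, the work surface at z = 0. Lengths are in mm, angles in rad, forces in N, time in s.
With the tool pointing down it reaches from about 275 to 750 mm from the base axis. Payload 10.2 kg.
Tool frame: the origin (TCP) lies between the finger pads; the fingertips stand 17 mm ahead of it and the grasp point (between the pads) lies 2 mm behind it; y points along the fingers, x is the direction in which the jaws open and shut, and the axes are right-handed (so a half turn about y gives the same grasp; the last joint's range is limited). The gripper opens to 85 mm and grips with 20 to 120 N. Pads are 22 mm wide; open, the fingers measure 114 mm over their backs; the gripper's body (76 mm by 85 mm) begins 54 mm behind the grasp point. The pads swing forward as they close: fully open they stand 13 mm farther back than shut.
Start: joints at [0.958, 0.313, 1.498, -0, 1.331, -0.223], TCP at [199.515, 485.618, 248.294] pointing down, gripper open.
Joint ranges: [-2.94, 2.94], [-0.97, 2.17], [0.19, 2.56], [-1.23, 4.37], [0.02, 3.11], [-2.88, 2.88]. Speed limits (rad/s): [2.39, 2.39, 3.01, 3.14, 3.14, 3.14].

INTERFACE

Orientations are given as a unit quaternion [w, x, y, z].
In Python, from rig import ctrl gives the robot as it stands.
- The arm moves only by the tool jog_arm, never from a script. Its argument "targets" is a list of rows, each an object with "offset": the shift along the tool's x, y, z in m, a list of three; "yaw": the turn about the tool's y in rad. In form: [{"offset": [dx, dy, dz], "yaw": yaw}, ...]. A call has 1 to 12 rows; each row is the pose to reach, as a shift and turn from the pose measured when the call began, along the tool's axes at that moment; what a row does not reach only later rows make up. A row lasts 1/12 s, in which the tool goes at most 41.7 mm and 7.16 degrees, less where a joint would pass 70% of its speed; a pose out of reach is approached as far as the arm can. A call with a gripper value outside its range is refused whole. "fingers" is the finger opening in m, from 0 to 0.0854, set as the call begins (left out, the last holds). The fingers move at their own pace and stop on an object; "grip_force" is the grip in N (left out, the last holds). Time passes only in rows, so rows that repeat a pose let the fingers close. It gives the time, the measured TCP pose, the force and the opening at its end, in the units of the state.
- ctrl.sense(): the state, without advancing time (a new reading comes with each control period).
- ctrl.capture(name): name is "scene" or "top" or "wrist"; returns a dict with "img" (384x512x3 uint8, red, green, blue), "intrinsics" (3x3 intrinsics, pixels), "k1" (the pictures are not rectified: a ray, as slopes to the right and down, at radius r is drawn at 1 + k1 r^2 times it, then the intrinsics apply), "T" (4x4, takes a point from camera to world coordinates); the wrist camera has in their place "mount" (4x4, takes a point from camera to tool coordinates, whose origin is the TCP and whose axes are the tool frame's). Camera axes: x right, y up, looking along -z (the intrinsics and any distortion apply to the point x, -y, -z); pixel columns grow to the right and rows downward; lengths in mm; the calibration is good to about 2 mm. A picture is of the moment at which its call begins: read the wrist's pose just before it. There is no depth.
- ctrl.finish_job(): hands the job in, once; it reports no verdict.
Trained networks look in the newest picture that a camera, given by its name, has taken for a name from the list of things; names that differ only in an ending like _2 or _b are one class to them, and where a whole thing is asked for, a point or a joint stands for the part that bears it (a point fixed in the world has none). Each returns a list of dicts, best first, with "score" (0 to 1); they miss things now and then, are a little off and sometimes report something else, mostly with a low value. They report only what shows in the picture. A call takes as long as a camera call. They do not tell look-alikes from the thing itself.
- ctrl.boxes_of(camera, target): "box" ([left, top, right, bottom] in pixels, round what is visible of it).
- ctrl.regions_of(camera, target): "region" (384x512 bool, what is visible of it) and "box" ([left, top, right, bottom] in pixels, round what is visible of it).
The state is a dict: "time_s": time; "joints": joint angles; "dq": joint speeds; "tau": joint torques, N m; "eef_pos": TCP position; "ee_rot": TCP orientation; "force": force on the tool from outside, world axes, zero at the start; "wrist_torque": the same for the moment, N m; "grip_width": opening from 0.0 (shut) to 1.0 (fully open).
Only numpy, scipy, OpenCV 4.12 (cv2) and the standard library are available. Lean on these libraries where they do the work, as an engineer would, in place of code of your own. Each camera call takes 0.05 s, during which the arm holds its last target.

## Working session

There is one attempt and no reset: what is moved stays moved. The work goes in short steps, Python scripts to look and compute and a tool call to move; the robot and the scene stay as the last step left them, time stands still between calls to the robot, and variables do not carry over. Pictures are saved under pics/ and viewed, and the job is handed in when it is done.

Besides the shell and the picture viewer there is one more tool, called after "Request:" by a JSON object that holds its "api" and its "payload", one argument or row to a line. jog_arm: Moves the arm, as the interface text tells. Its arguments: {"type":"object","properties":{"targets":{"type":"array"},"fingers":{"type":"number"},"grip_force":{"type":"number"}},"required":["targets"]}

```bash
mkdir -p pics; ls; python3 - <<'E'
from rig import ctrl
import cv2,numpy as np
s=ctrl.sense(); print({k:np.round(v,3).tolist() for k,v in s.items()})
for n in ["scene","top","wrist"]:
    c=ctrl.capture(n); cv2.imwrite(f"pics/{n}0.png",c["img"][:,:,::-1])
    print(n,np.round(c["intrinsics"],1).tolist(),c["k1"],np.round(c.get("T",c.get("mount")),3).tolist())
    for t in ["knob","knob_mark","takeup","plain_knob","tray_in","reel_a_mid"]:
        try: print(t,[(np.round(b["box"]).tolist(),round(b["score"],2)) for b in ctrl.boxes_of(n,t)][:4])
        except Exception as e: print(t,e)
E
```

```text
pics
{'time_s': 0.0, 'joints': [0.958, 0.313, 1.498, -0.0, 1.331, -0.223], 'dq': [-0.001, -0.0, -0.002, -0.0, 0.002, 0.0], 'tau': [0.0, -41.227, -25.974, -0.0, 0.004, 0.0], 'eef_pos': [199.371, 485.416, 247.735], 'ee_rot': [-0.587, 0.588, 0.393, -0.394], 'force': [0.559, -0.213, -0.019], 'wrist_torque': [0.02, -0.017, -0.017], 'grip_width': 0.996}
scene [[467.8, 0.0, 262.1], [0.0, 467.8, 199.3], [0.0, 0.0, 1.0]] -0.06818396866825138 [[-0.661, -0.521, 0.54, 1298.58], [0.75, -0.472, 0.463, 643.484], [0.014, 0.711, 0.703, 1076.797], [0.0, 0.0, 0.0, 1.0]]
knob [([331.0, 240.0, 346.0, 259.0], 0.76), ([367.0, 226.0, 383.0, 244.0], 0.76), ([206.0, 163.0, 242.0, 181.0], 0.16)]
knob_mark [([366.0, 226.0, 382.0, 247.0], 0.7)]
takeup [([312.0, 241.0, 365.0, 288.0], 0.84)]
plain_knob []
tray_in [([236.0, 198.0, 298.0, 248.0], 0.63)]
reel_a_mid [([288.0, 294.0, 327.0, 337.0], 0.83), ([317.0, 241.0, 358.0, 273.0], 0.62)]
top [[456.4, 0.0, 261.4], [0.0, 456.4, 191.6], [0.0, 0.0, 1.0]] -0.03500252888612156 [[0.014, 0.992, -0.123, 384.027], [-1.0, 0.011, -0.023, -17.305], [-0.021, 0.124, 0.992, 1442.
[... 255 characters left out ...]
, 207.0, 225.0], 0.64), ([336.0, 206.0, 348.0, 222.0], 0.43)]
plain_knob [([335.0, 205.0, 348.0, 218.0], 0.59), ([156.0, 177.0, 206.0, 224.0], 0.3)]
tray_in [([240.0, 178.0, 284.0, 220.0], 0.88), ([111.0, 166.0, 140.0, 183.0], 0.48)]
reel_a_mid [([154.0, 124.0, 187.0, 160.0], 0.81), ([162.0, 183.0, 198.0, 218.0], 0.78)]
wrist [[294.9, 0.0, 253.8], [0.0, 294.9, 190.5], [0.0, 0.0, 1.0]] -0.003210454488114272 [[1.0, -0.001, 0.0, 0.723], [0.0, 0.315, -0.949, -126.884], [0.001, 0.949, 0.315, 81.265], [0.0, 0.0, 0.0, 1.0]]
knob [([162.0, 293.0, 196.0, 334.0], 0.98)]
knob_mark [([164.0, 294.0, 198.0, 334.0], 0.56)]
takeup [([180.0, 350.0, 197.0, 357.0], 0.62)]
plain_knob []
tray_in []
reel_a_mid []
```

```bash
python3 - <<'E'
import cv2
a=cv2.imread("pics/top0.png")[110:280,90:380]; cv2.imwrite("pics/top0z.png",cv2.resize(a,(798,468),interpolation=cv2.INTER_CUBIC))
a=cv2.imread("pics/scene0.png")[140:350,180:420]; cv2.imwrite("pics/scene0z.png",cv2.resize(a,(685,600),interpolation=cv2.INTER_CUBIC))
E
```

```text
(no output)
```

View pics/top0z.png

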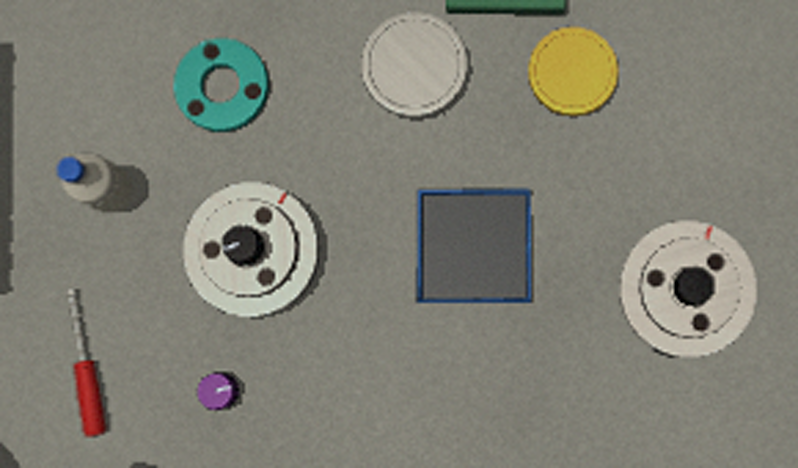

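View pics/scene0z.png

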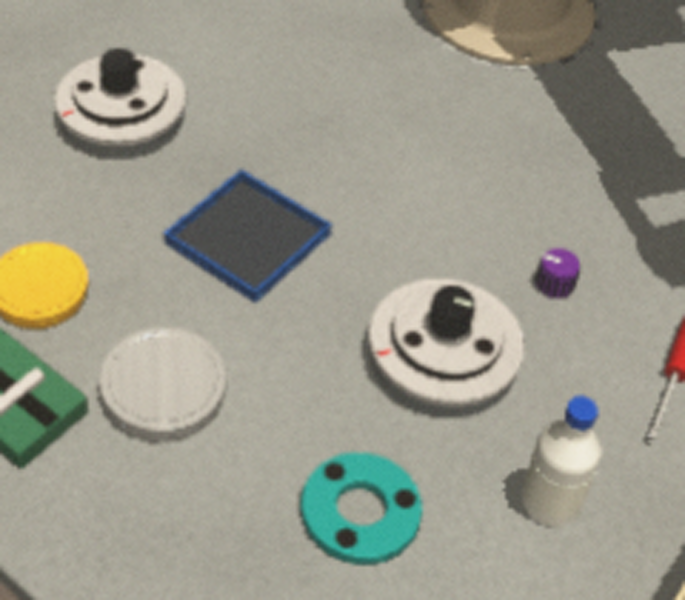

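View pics/wrist0.png

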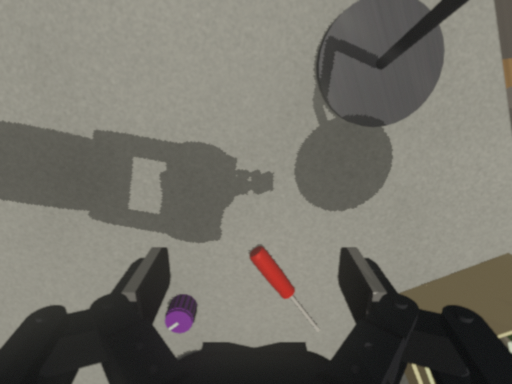

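```bash
cat > h.py <<'E'
import numpy as np,cv2
from rig import ctrl
from scipy.spatial.transform import Rotation as R
def tool():
    s=ctrl.sense(); q=s["ee_rot"]; T=np.eye(4); T[:3,:3]=R.from_quat([q[1],q[2],q[3],q[0]]).as_matrix(); T[:3,3]=s["eef_pos"]; return T,s
def cap(n,save=None):
    Tt,s=tool(); c=ctrl.capture(n)
    c["W"]=c["T"] if "T" in c else Tt@c["mount"]
    if save: cv2.imwrite(f"pics/{save}.png",c["img"][:,:,::-1])
    return c
def unproj(c,uv,z):
    uv=np.array(uv,float).reshape(-1,1,2)
    p=cv2.undistortPoints(uv,np.array(c["intrinsics"]),np.array([c["k1"],0,0,0.])).reshape(-1,2)
    d=np.c_[p[:,0],-p[:,1],-np.ones(len(p))]@c["W"][:3,:3].T
    o=c["W"][:3,3]; return o+d*((z-o[2])/d[:,2])[:,None]
def proj(c,P):
    P=np.array(P,float).reshape(-1,3); q=(P-c["W"][:3,3])@c["W"][:3,:3]
    q=q*[1,-1,-1]
    return cv2.projectPoints(q.reshape(-1,1,3),np.zeros(3),np.zeros(3),np.array(c["intrinsics"]),np.array([c["k1"],0,0,0.]))[0].reshape(-1,2)
def fitcircle(P):
    A=np.c_[2*P,np.ones(len(P))]; b=(P**2).sum(1); x=np.linalg.lstsq(A,b,rcond=None)[0]
    return x[:2],np.sqrt(x[2]+x[:2]@x[:2])
E
python3 - <<'E'
from h import *
def cen(c,px,z): return np.round(unproj(c,px,z)[:,:2],1).tolist()
for n in ["top","scene"]:
    c=cap(n)
    for t,z in [("takeup",34),("knob",88.5),("tray_in",18),("plain_center",88)]:
        for r in ctrl.regions_of(n,t):
            m=r["region"].astype(np.uint8); cn=max(cv2.findContours(m,0,1)[0],key=len).reshape(-1,2)
            P=unproj(c,cn,z)[:,:2]
            if len(P)>5:
                h=cv2.convexHull(P.astype(np.float32)).reshape(-1,2)
                print(n,t,round(r["score"],2),np.round(r["box"]),"circ",[np.round(x,1) for x in fitcircle(h)],"rect",np.round(cv2.minAreaRect(P.astype(np.float32))[0],1),np.round(cv2.minAreaRect(P.astype(np.float32))[1],1))
T,s=tool(); print(np.round(T,3))
# index line red pixels
for n in ["top","scene"]:
    c=cap(n); im=c["img"].astype(int)
    red=(im[:,:,0]-im[:,:,1]>50)&(im[:,:,0]-im[:,:,2]>50)
    k,l,st,ce=cv2.connectedComponentsWithStats(red.astype(np.uint8))
    for i in range(1,k): print(n,st[i].tolist(),ce[i].round(1),cen(c,ce[i],34))
E
```

```text
top takeup 0.81 [155. 176. 204. 224.] circ [array([529.4, 267.7]), np.float64(75.7)] rect [530.7 267.4] [151.  147.7]
top knob 0.59 [161. 243. 178. 261.] circ [array([368.8, 286.1]), np.float64(22.0)] rect [369.3 286.4] [41.2 44.9]
top knob 0.5 [171. 192. 187. 206.] circ [array([528. , 263.8]), np.float64(22.1)] rect [529.  263.8] [39.3 42.8]
top tray_in 0.93 [240. 179. 282. 219.] circ [array([538.2,  13. ]), np.float64(87.3)] rect [538.4  13.3] [126.5 126.3]
top plain_center 0.58 [336. 210. 347. 223.] circ [array([ 489.5, -225.2]), np.float64(19.9)] rect [ 489.9 -224.8] [38.5 38.8]
scene takeup 0.94 [308. 238. 364. 288.] circ [array([541.5, 273.6]), np.float64(77.3)] rect [547.4 272.9] [159.1 146.3]
scene knob 0.75 [331. 240. 350. 260.] circ [array([543.2, 273.9]), np.float64(28.1)] rect [545.6 272.5] [65.4 41.1]
scene knob 0.73 [370. 225. 385. 243.] circ [array([435.1, 325.4]), np.float64(27.1)] rect [436.2 324.1] [65.3 38.4]
scene tray_in 0.87 [237. 199. 300. 248.] circ [array([546.1,  18.8]), np.float64(85.3)] rect [548.6  19.8] [142.1 142.6]
scene plain_center 0.62 [216. 155. 23
[... 236 characters left out ...]
+00  2.48304e+02]
 [ 0.00000e+00  0.00000e+00  0.00000e+00  1.00000e+00]]
top [191, 180, 3, 4, 6] [192.2 181.7] [[588.3, 232.4]]
top [346, 192, 3, 5, 7] [347.1 194. ] [[554.9, -251.0]]
top [117, 241, 11, 28, 205] [121.9 254.4] [[359.1, 443.7]]
scene [202, 179, 3, 2, 4] [202.8 179.2] [[559.0, -250.7]]
scene [178, 239, 1, 1, 1] [178. 239.] [[786.2, -115.6]]
scene [177, 244, 2, 2, 2] [177.5 244.5] [[801.0, -101.0]]
scene [192, 249, 2, 1, 2] [192.5 249. ] [[783.3, -56.6]]
scene [413, 248, 15, 25, 203] [420.6 259.6] [[377.8, 452.6]]
scene [185, 250, 1, 1, 1] [185. 250.] [[800.2, -69.7]]
scene [187, 250, 1, 1, 1] [187. 250.] [[796.3, -65.5]]
scene [312, 262, 5, 3, 9] [314.2 263. ] [[589.9, 232.8]]
```

Request:
{"api": "jog_arm", "payload": {
  "targets": [
    {"offset":[-0.007,0,-0.035],"yaw":0},
    {"offset":[-0.014,0,-0.07],"yaw":0},
    {"offset":[-0.021,0,-0.105],"yaw":0},
    {"offset":[-0.028,0.005,-0.14],"yaw":0},
    {"offset":[-0.035,0.01,-0.175],"yaw":0},
    {"offset":[-0.042,0.015,-0.21],"yaw":0},
    {"offset":[-0.049,0.02,-0.245],"yaw":0},
    {"offset":[-0.056,0.025,-0.28],"yaw":0},
    {"offset":[-0.063,0.03,-0.315],"yaw":0},
    {"offset":[-0.07,0.036,-0.35],"yaw":0},
    {"offset":[-0.075,0.042,-0.375],"yaw":0},
    {"offset":[-0.078,0.048,-0.388],"yaw":0}
  ]
}}

```text
time_s: 2.65
eef_pos: [530.9, 264.0, 199.6]
ee_rot: [-0.588, 0.588, 0.393, -0.393]
force: [-0.2, 0.0, -0.4]
grip_width: 0.996
```

Request:
{"api": "jog_arm", "payload": {
  "targets": [
    {"offset":[0,0,0],"yaw":0},
    {"offset":[0,0,0],"yaw":0}
  ]
}}

```text
time_s: 2.82
eef_pos: [530.6, 264.1, 199.2]
ee_rot: [0.588, -0.588, -0.392, 0.393]
force: [0.9, 0.4, -0.3]
grip_width: 0.994
```

```bash
python3 - <<'E'
from h import *
T,s=tool(); print(np.round(T,3).tolist(),s["joints"],s["force"],s["time_s"])
c=cap("wrist","w1")
for t,z in [("takeup",34),("knob",88.5),("knob_mark",88.5),("reel_a_mid",50)]:
    for r in ctrl.regions_of("wrist",t):
        m=r["region"].astype(np.uint8); cn=max(cv2.findContours(m,0,1)[0],key=len).reshape(-1,2)
        P=unproj(c,cn,z)[:,:2]; h=cv2.convexHull(P.astype(np.float32)).reshape(-1,2)
        print(t,round(r["score"],2),np.round(r["box"]),[np.round(x,1) for x in fitcircle(h)])
cv2.imwrite("pics/w1z.png",cv2.resize(c["img"][100:300,120:390,::-1],(800,593),interpolation=cv2.INTER_CUBIC))
E
```

```text
[[0.383, -0.001, -0.924, 530.564], [0.924, -0.0, 0.383, 264.057], [-0.001, -1.0, 0.001, 199.166], [0.0, 0.0, 0.0, 1.0]] [ 2.64330746e-01  5.00782948e-01  1.35407668e+00 -1.35366343e-04
  1.28772792e+00 -9.13474711e-01] [ 0.86643435  0.38158843 -0.31331535] 2.8167
takeup 0.56 [183.  96. 332. 243.] [array([529.8, 266.7]), np.float64(77.0)]
knob 0.97 [197.   0. 245.  33.] [array([390.6, 298.6]), np.float64(16.3)]
knob_mark 0.79 [230. 161. 283. 215.] [array([526.8, 267.9]), np.float64(22.3)]
knob_mark 0.62 [198.   0. 244.  25.] [array([391. , 298.6]), np.float64(15.8)]
reel_a_mid 0.83 [197. 118. 310. 232.] [array([529.1, 266.7]), np.float64(55.0)]
reel_a_mid 0.56 [307. 251. 393. 330.] [array([691.2, 313.3]), np.float64(51.7)]
```

View pics/w1z.png

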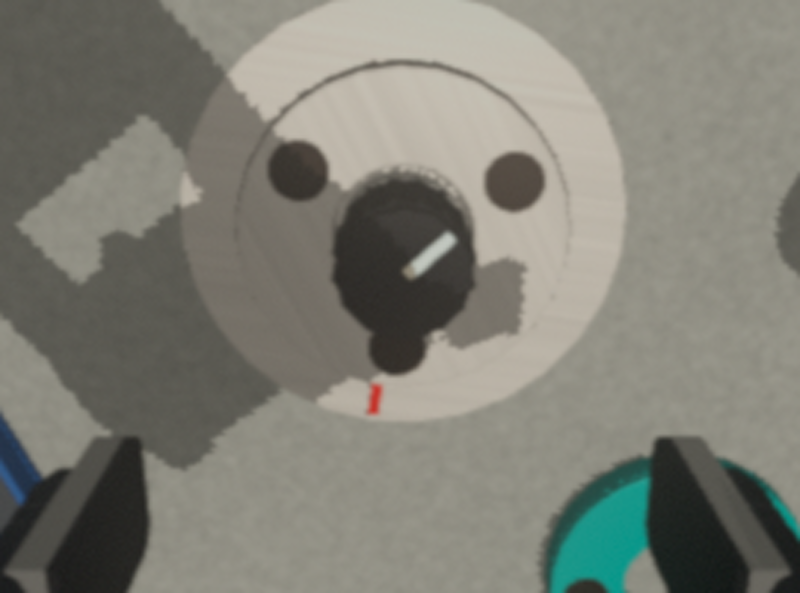

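```bash
python3 - <<'E'
from h import *
c=cap("wrist"); im=c["img"].astype(int)
red=(im[:,:,0]-im[:,:,1]>50)&(im[:,:,0]-im[:,:,2]>50)
red[:200]=0
ys,xs=np.nonzero(red); P=unproj(c,np.c_[xs,ys],34)[:,:2]
ctr=np.array([529.8,266.7]); m=P.mean(0); print("red",len(xs),m.round(1),np.degrees(np.arctan2(*(m-ctr)[::-1])))
w=np.zeros(red.shape,bool); sub=im[165:205,235:282].min(2); 
lab,n,st,ce=None,None,None,None
k,l,st,ce=cv2.connectedComponentsWithStats((sub>120).astype(np.uint8))
for i in range(1,k):
    ys,xs=np.nonzero(l==i)
    if len(xs)<8: continue
    P=unproj(c,np.c_[xs+235,ys+165],88.5)[:,:2]
    v=cv2.fitLine(P.astype(np.float32),cv2.DIST_L2,0,.01,.01).ravel(); t=(P-v[2:])@v[:2]
    print(st[i],len(xs),np.degrees(np.arctan2(v[1],v[0])),(v[2:]+v[:2]*t.min()).round(1),(v[2:]+v[:2]*t.max()).round(1))
# knob dark top
E
```

```text
red 41 [588.6 231.5] -30.89998678208336
[36  0 11 24 99] 99 -10.49826 [514.4 293.1] [535.4 289.2]
[23 14 15 13 81] 81 -69.19748 [525.1 283.3] [530.3 269.6]
```

Request:
{"api": "jog_arm", "payload": {
  "targets": [
    {"offset":[0.002,0.02,0.001],"yaw":0.03},
    {"offset":[0.002,0.045,0.001],"yaw":0.03},
    {"offset":[0.002,0.07,0.001],"yaw":0.03},
    {"offset":[0.002,0.09,0.001],"yaw":0.03},
    {"offset":[0.002,0.095,0.001],"yaw":0.03},
    {"offset":[0.002,0.095,0.001],"yaw":0.03}
  ]
}}

```text
time_s: 3.62
eef_pos: [529.5, 267.2, 104.3]
ee_rot: [0.593, -0.593, -0.384, 0.385]
force: [0.7, 0.5, 0.8]
grip_width: 0.995
```

```bash
python3 - <<'E'
from h import *
T,s=tool(); print(np.round(T,3).tolist(),s["force"],s["time_s"])
c=cap("wrist","w2")
c2=cap("scene"); cv2.imwrite("pics/s2.png",cv2.resize(c2["img"][190:310,260:420,::-1],(800,600),interpolation=cv2.INTER_CUBIC))
E
```

```text
[[0.408, -0.001, -0.913, 529.481], [0.913, -0.001, 0.408, 267.238], [-0.001, -1.0, 0.001, 104.341], [0.0, 0.0, 0.0, 1.0]] [0.67311587 0.48352146 0.7629555 ] 3.6167
```

View pics/w2.png

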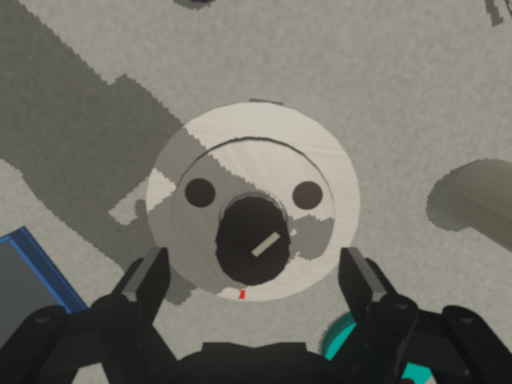

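View pics/s2.png

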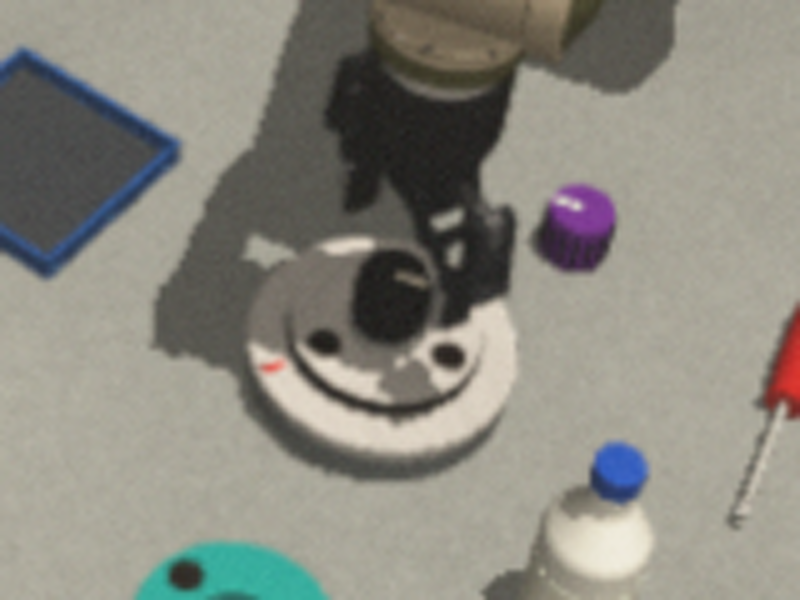

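```bash
python3 - <<'E'
from h import *
c=cap("wrist"); im=c["img"].astype(int)
k,l,st,ce=cv2.connectedComponentsWithStats((im.min(2)>105).astype(np.uint8))
i=l[244,266]; ys,xs=np.nonzero(l==i); print(st[i],i)
for z in (88,90.5):
    P=unproj(c,np.c_[xs,ys],z)[:,:2]
    v=cv2.fitLine(P.astype(np.float32),cv2.DIST_L2,0,.01,.01).ravel(); t=(P-v[2:])@v[:2]
    print(np.degrees(np.arctan2(v[1],v[0])),(v[2:]+v[:2]*t.min()).round(1),(v[2:]+v[:2]*t.max()).round(1))
    # dark top extents
    r=ctrl.regions_of("wrist","knob")
    for q in r:
        cn=max(cv2.findContours(q["region"].astype(np.uint8),0,1)[0],key=len).reshape(-1,2)
        Q=unproj(c,cn,z)[:,:2]; print(round(q["score"],2),q["box"],fitcircle(cv2.convexHull(Q.astype(np.float32)).reshape(-1,2)))
E
```

```text
[    0     0   512   384 87156] 0
46.49189 [444.2 154.7] [677.2 400.2]
0.66 [212.1, 193.5, 289.2, 280.7] (array([525.60953387, 268.07508707]), np.float64(24.348352848710668))
46.49189 [444.4 157.2] [673.4 398.5]
0.66 [212.1, 193.5, 289.2, 280.7] (array([524.72572948, 268.95553568]), np.float64(23.886786298350987))
```

```bash
python3 - <<'E'
from h import *
c=cap("wrist"); im=c["img"].astype(int)
sub=im[225:262,245:288].max(2); print(np.sort(sub.ravel())[::-60][:20])
k,l,st,ce=cv2.connectedComponentsWithStats((sub>90).astype(np.uint8)); print(st.tolist())
for i in range(1,k):
    ys,xs=np.nonzero(l==i)
    if len(xs)<20: continue
    for z in (88,90.5):
        P=unproj(c,np.c_[xs+245,ys+225],z)[:,:2]
        v=cv2.fitLine(P.astype(np.float32),cv2.DIST_L2,0,.01,.01).ravel(); t=(P-v[2:])@v[:2]
        print(i,np.degrees(np.arctan2(v[1],v[0])),(v[2:]+v[:2]*t.min()).round(1),(v[2:]+v[:2]*t.max()).round(1))
# proj of expected knob top circle
a=np.arange(0,6.28,.05)
o=im.astype(np.uint8)[:,:,::-1].copy()
for ctr in [(529.8,266.7)]:
  for z,r in((89,20),(34,77)):
    for p in proj(c,np.c_[ctr[0]+r*np.cos(a),ctr[1]+r*np.sin(a),0*a+z]): cv2.circle(o,tuple(int(x) for x in p.round()),0,(0,255,0),-1)
cv2.imwrite("pics/w2o.png",cv2.resize(o[80:320,120:400],(700,600)))
E
```

```text
[179 146 142 122  97  75  55  49  47  47  46  45  45  44  44  43  43  42
  42  41]
[[0, 0, 43, 37, 1341], [41, 0, 2, 5, 6], [6, 3, 28, 24, 222], [38, 28, 5, 9, 22]]
2 -70.058945 [526.4 283.2] [532.4 266.7]
2 -70.05735 [525.2 283.5] [531.1 267.3]
3 -36.149906 [542.4 283.6] [546.8 280.4]
3 -36.204178 [540.9 283.9] [545.2 280.7]
```

View pics/w2o.png

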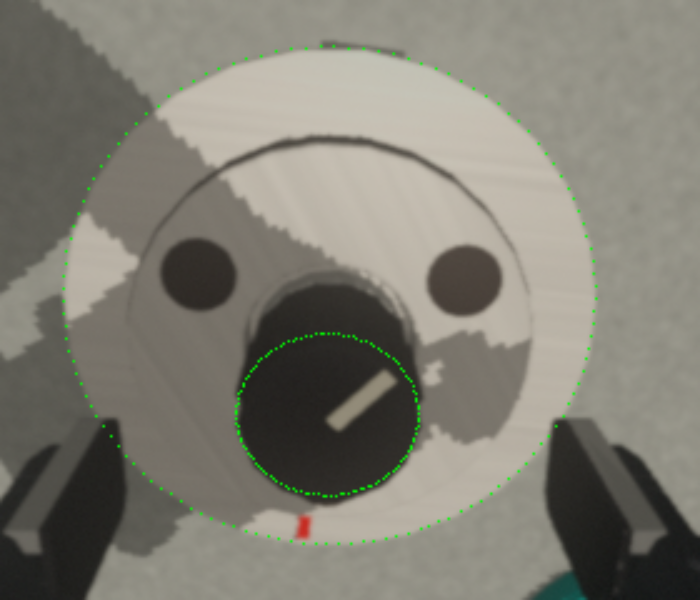

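Request:
{"api": "jog_arm", "payload": {
  "targets": [
    {"offset":[0,0.01,-0.0005],"yaw":0.01},
    {"offset":[0,0.02,-0.0005],"yaw":0.01},
    {"offset":[0,0.028,-0.0005],"yaw":0.01},
    {"offset":[0,0.032,-0.0005],"yaw":0.01},
    {"offset":[0,0.032,-0.0005],"yaw":0.01},
    {"offset":[0,0.032,-0.0005],"yaw":0.01}
  ]
}}

```text
time_s: 4.42
eef_pos: [531.2, 267.0, 74.1]
ee_rot: [-0.595, 0.596, 0.382, -0.381]
force: [0.5, 0.2, -0.1]
grip_width: 0.996
```

```bash
python3 - <<'E'
from h import *
T,s=tool(); print(np.round(T,3).tolist(),s["force"],s["time_s"])
c=cap("wrist","w3")
E
```

```text
[[0.418, 0.002, -0.909, 531.157], [0.909, 0.0, 0.418, 267.042], [0.001, -1.0, -0.002, 74.057], [0.0, 0.0, 0.0, 1.0]] [ 0.54261701  0.23700309 -0.05190762] 4.4167
```

View pics/w3.png

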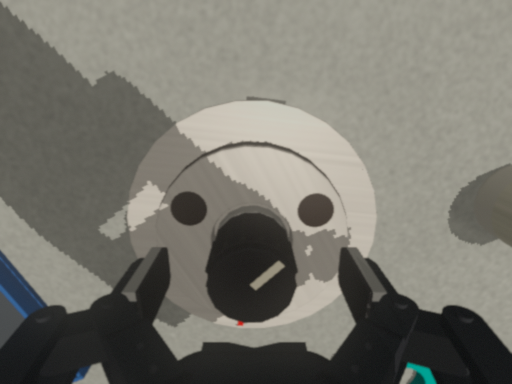

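Request:
{"api": "jog_arm", "payload": {
  "targets": [
    {"offset":[0,0.001,0],"yaw":0},
    {"offset":[0,0.001,0],"yaw":0},
    {"offset":[0,0.001,0],"yaw":0},
    {"offset":[0,0.001,0],"yaw":0},
    {"offset":[0,0.001,0],"yaw":0},
    {"offset":[0,0.001,0],"yaw":0}
  ],
  "fingers": 0.03,
  "grip_force": 30
}}

```text
time_s: 4.97
eef_pos: [531.3, 267.0, 73.8]
ee_rot: [-0.595, 0.596, 0.383, -0.381]
force: [-1.3, -1.4, 3.8]
grip_width: 0.462
```

Request:
{"api": "jog_arm", "payload": {
  "targets": [
    {"offset":[0,0,0],"yaw":0},
    {"offset":[0,0,0],"yaw":0}
  ]
}}

```text
time_s: 5.13
eef_pos: [531.3, 267.0, 73.8]
ee_rot: [-0.595, 0.596, 0.383, -0.381]
force: [-2.2, -1.6, 2.8]
grip_width: 0.461
```

```bash
python3 - <<'E'
from h import *
T,s=tool(); print(np.round(T,3).tolist(),s["force"],s["wrist_torque"],s["grip_width"],s["time_s"])
c=cap("wrist","w4")
cv2.imwrite("pics/w4.png",cv2.resize(c["img"][160:384,110:400,::-1],(776,600),interpolation=cv2.INTER_CUBIC))
c2=cap("scene"); cv2.imwrite("pics/s4.png",cv2.resize(c2["img"][190:310,260:420,::-1],(800,600),interpolation=cv2.INTER_CUBIC))
E
```

```text
[[0.418, 0.003, -0.909, 531.346], [0.909, 0.0, 0.418, 266.953], [0.002, -1.0, -0.003, 73.833], [0.0, 0.0, 0.0, 1.0]] [-2.23215371 -1.64912164  2.78500659] [-0.17786166  0.1726336   0.00488125] 0.4610620997688543 5.1333
```

View pics/w4.png

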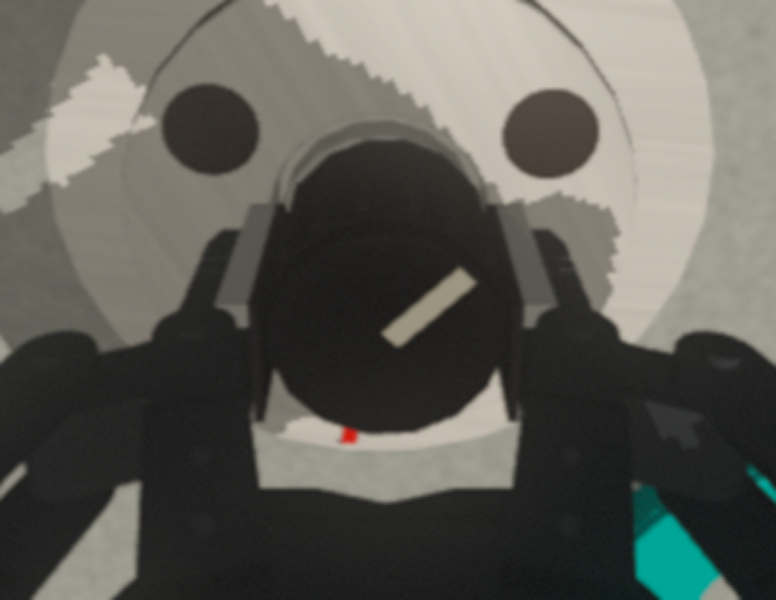

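View pics/s4.png

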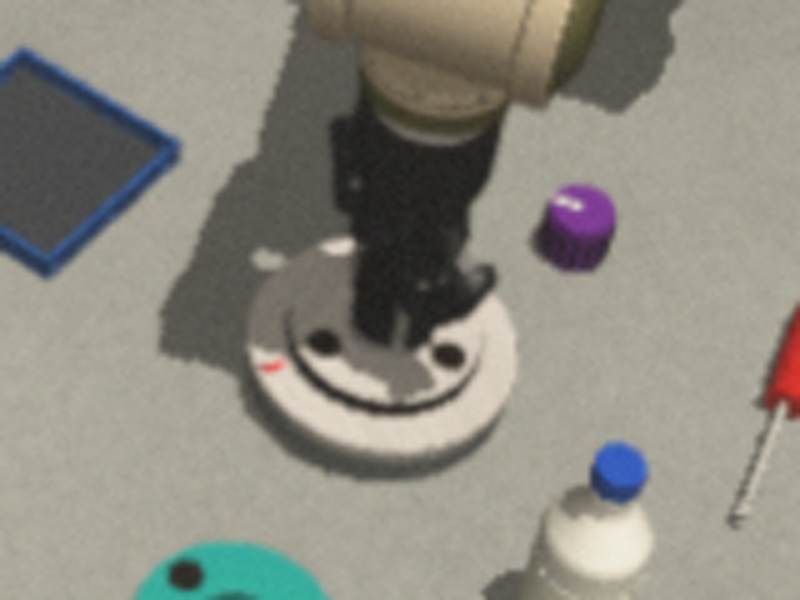

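Request:
{"api": "jog_arm", "payload": {
  "targets": [
    {"offset":[0,-0.0005,0],"yaw":0.04},
    {"offset":[0,-0.0008,0],"yaw":0.08},
    {"offset":[0,-0.001,0],"yaw":0.12},
    {"offset":[0,-0.001,0],"yaw":0.12}
  ]
}}

```text
time_s: 5.57
eef_pos: [531.4, 266.9, 74.4]
ee_rot: [-0.617, 0.618, 0.346, -0.344]
force: [2.1, -0.5, -2.1]
grip_width: 0.459
```

```bash
cat > st.py <<'E'
from h import *
T,s=tool(); print(np.round(T[:3,3],2),"xang",round(np.degrees(np.arctan2(T[1,0],T[0,0])),2),"tilt",np.round(T[2,[0,2]],4),"F",np.round(s["force"],1),"M",np.round(s["wrist_torque"],2),"w",round(s["grip_width"],3),"j6",round(s["joints"][5],3),s["time_s"])
E
python3 st.py
```

```text
[531.42 266.93  74.38] xang 58.36 tilt [ 0.0019 -0.0025] F [ 2.1 -0.5 -2.1] M [-0.09 -0.23 -0.06] w 0.459 j6 -0.749 5.5667
```

Request:
{"api": "jog_arm", "payload": {
  "targets": [
    {"offset":[0,-0.0002,0],"yaw":0.06},
    {"offset":[0,-0.0004,0],"yaw":0.12},
    {"offset":[0,-0.0006,0],"yaw":0.18},
    {"offset":[0,-0.0008,0],"yaw":0.24},
    {"offset":[0,-0.0008,0],"yaw":0.24}
  ]
}}

```text
time_s: 5.98
eef_pos: [531.5, 266.7, 75.2]
ee_rot: [-0.654, 0.655, 0.269, -0.267]
force: [0.1, -2.0, 1.4]
grip_width: 0.459
```

```bash
python3 st.py
```

```text
[531.53 266.74  75.22] xang 44.56 tilt [ 0.0023 -0.0023] F [ 0.1 -2.   1.4] M [-0.47  0.08 -0.04] w 0.459 j6 -0.508 5.9833
```

Request:
{"api": "jog_arm", "payload": {
  "targets": [
    {"offset":[0,-0.0005,0],"yaw":0.06},
    {"offset":[0,-0.0009,0],"yaw":0.12},
    {"offset":[0,-0.0012,0],"yaw":0.18},
    {"offset":[0,-0.0015,0],"yaw":0.24},
    {"offset":[0,-0.0015,0],"yaw":0.24}
  ]
}}

```text
time_s: 6.4
eef_pos: [531.3, 266.6, 76.3]
ee_rot: [-0.681, 0.682, 0.189, -0.187]
force: [-0.2, -2.3, -1.4]
grip_width: 0.463
```

```bash
python3 st.py
```

```text
[531.33 266.58  76.3 ] xang 30.83 tilt [ 0.002  -0.0017] F [-0.2 -2.3 -1.4] M [-0.35 -0.03 -0.05] w 0.463 j6 -0.269 6.4
```

Request:
{"api": "jog_arm", "payload": {
  "targets": [
    {"offset":[0,-0.0005,0],"yaw":0.06},
    {"offset":[0,-0.0009,0],"yaw":0.12},
    {"offset":[0,-0.0012,0],"yaw":0.18},
    {"offset":[0,-0.0015,0],"yaw":0.24},
    {"offset":[0,-0.0015,0],"yaw":0.24}
  ]
}}

```text
time_s: 6.82
eef_pos: [531.2, 266.5, 77.4]
ee_rot: [-0.699, 0.7, 0.106, -0.105]
force: [0.3, -1.3, -3.3]
grip_width: 0.461
```

```bash
python3 st.py; python3 - <<'E'
from h import *
c=cap("wrist"); cv2.imwrite("pics/w5.png",cv2.resize(c["img"][160:384,110:400,::-1],(776,600),interpolation=cv2.INTER_CUBIC))
E
```

```text
[531.15 266.49  77.39] xang 17.15 tilt [ 0.0017 -0.0011] F [ 0.3 -1.3 -3.3] M [-0.23 -0.11 -0.03] w 0.461 j6 -0.03 6.8167
```

View pics/w5.png

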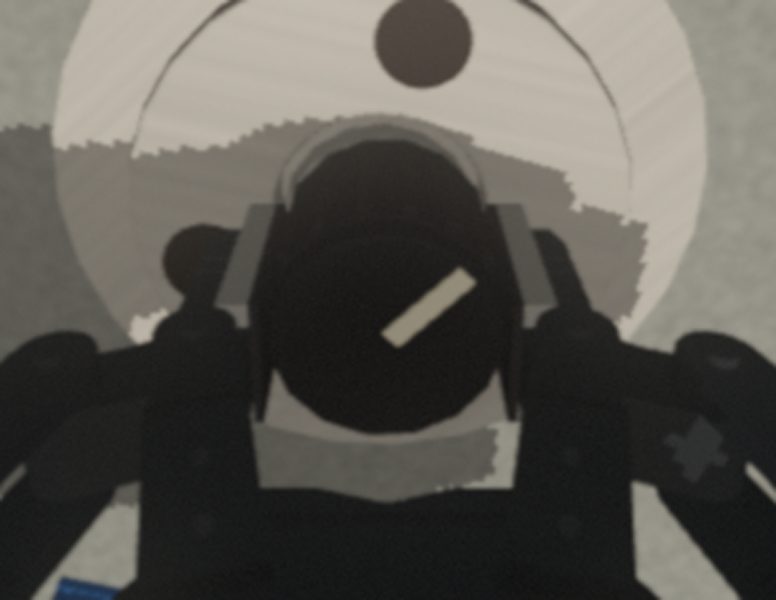

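Request:
{"api": "jog_arm", "payload": {
  "targets": [
    {"offset":[0,-0.0003,0],"yaw":0.06},
    {"offset":[0,-0.0006,0],"yaw":0.12},
    {"offset":[0,-0.0009,0],"yaw":0.18},
    {"offset":[0,-0.0012,0],"yaw":0.24},
    {"offset":[0,-0.0012,0],"yaw":0.24}
  ]
}}

```text
time_s: 7.28
eef_pos: [531.0, 266.4, 78.4]
ee_rot: [-0.706, 0.707, 0.023, -0.022]
force: [0.5, -2.2, -2.6]
grip_width: 0.459
```

```bash
python3 st.py
```

```text
[531.02 266.44  78.36] xang 3.64 tilt [ 0.0014 -0.0008] F [ 0.5 -2.2 -2.6] M [-0.3  -0.08  0.03] w 0.459 j6 0.206 7.2833
```

Request:
{"api": "jog_arm", "payload": {
  "targets": [
    {"offset":[0,-0.0004,0],"yaw":0.06},
    {"offset":[0,-0.0007,0],"yaw":0.12},
    {"offset":[0,-0.001,0],"yaw":0.18},
    {"offset":[0,-0.0013,0],"yaw":0.24},
    {"offset":[0,-0.0013,0],"yaw":0.24}
  ]
}}

```text
time_s: 7.7
eef_pos: [530.7, 266.5, 79.3]
ee_rot: [-0.704, 0.705, -0.061, 0.062]
force: [0.4, -1.0, -3.3]
grip_width: 0.46
```

```bash
python3 st.py
```

```text
[530.7  266.54  79.33] xang -9.99 tilt [ 0.0007 -0.0006] F [ 0.4 -1.  -3.3] M [-0.16  0.04 -0.08] w 0.46 j6 0.443 7.7
```

Request:
{"api": "jog_arm", "payload": {
  "targets": [
    {"offset":[0,-0.0003,0],"yaw":0.06},
    {"offset":[0,-0.0006,0],"yaw":0.12},
    {"offset":[0,-0.0009,0],"yaw":0.18},
    {"offset":[0,-0.0012,0],"yaw":0.24},
    {"offset":[0,-0.0012,0],"yaw":0.24}
  ]
}}

```text
time_s: 8.12
eef_pos: [530.4, 266.6, 80.2]
ee_rot: [-0.692, 0.692, -0.145, 0.144]
force: [0.3, -0.8, -5.4]
grip_width: 0.461
```

```bash
python3 st.py
```

```text
[530.39 266.63  80.18] xang -23.59 tilt [ 0.     -0.0007] F [ 0.3 -0.8 -5.4] M [-0.15  0.06  0.01] w 0.461 j6 0.681 8.1167
```

Request:
{"api": "jog_arm", "payload": {
  "targets": [
    {"offset":[0,-0.0003,0],"yaw":0.06},
    {"offset":[0,-0.0006,0],"yaw":0.12},
    {"offset":[0,-0.0009,0],"yaw":0.18},
    {"offset":[0,-0.0012,0],"yaw":0.24},
    {"offset":[0,-0.0012,0],"yaw":0.24}
  ]
}}

```text
time_s: 8.53
eef_pos: [530.2, 266.7, 81.0]
ee_rot: [-0.67, 0.671, -0.226, 0.225]
force: [0.5, 1.0, -5.8]
grip_width: 0.46
```

```bash
python3 st.py
```

```text
[530.16 266.73  81.01] xang -37.17 tilt [-0.0004 -0.001 ] F [ 0.5  1.  -5.8] M [-0.06 -0.04  0.02] w 0.46 j6 0.918 8.5333
```

Request:
{"api": "jog_arm", "payload": {
  "targets": [
    {"offset":[0,-0.0003,0],"yaw":0.06},
    {"offset":[0,-0.0006,0],"yaw":0.12},
    {"offset":[0,-0.0009,0],"yaw":0.18},
    {"offset":[0,-0.0012,0],"yaw":0.24},
    {"offset":[0,-0.0012,0],"yaw":0.24}
  ]
}}

```text
time_s: 8.95
eef_pos: [530.0, 266.8, 81.9]
ee_rot: [-0.639, 0.639, -0.303, 0.303]
force: [1.3, -0.6, -7.8]
grip_width: 0.462
```

```bash
python3 st.py
```

```text
[530.01 266.79  81.87] xang -50.75 tilt [-0.0005 -0.0014] F [ 1.3 -0.6 -7.8] M [-0.03 -0.11 -0.06] w 0.462 j6 1.155 8.95
```

Request:
{"api": "jog_arm", "payload": {
  "targets": [
    {"offset":[0,-0.0001,0],"yaw":0.06},
    {"offset":[0,-0.0002,0],"yaw":0.12},
    {"offset":[0,-0.0004,0],"yaw":0.18},
    {"offset":[0,-0.0006,0],"yaw":0.24},
    {"offset":[0,-0.0006,0],"yaw":0.24}
  ]
}}

```text
time_s: 9.37
eef_pos: [530.1, 266.8, 82.7]
ee_rot: [-0.598, 0.599, -0.377, 0.376]
force: [-0.1, -0.9, -3.1]
grip_width: 0.462
```

```bash
python3 st.py
```

```text
[530.13 266.81  82.68] xang -64.32 tilt [-0.0001 -0.0011] F [-0.1 -0.9 -3.1] M [-0.09  0.02  0.06] w 0.462 j6 1.392 9.3667
```

Request:
{"api": "jog_arm", "payload": {
  "targets": [
    {"offset":[0,-0.0002,0],"yaw":0.06},
    {"offset":[0,-0.0004,0],"yaw":0.12},
    {"offset":[0,-0.0006,0],"yaw":0.18},
    {"offset":[0,-0.0006,0],"yaw":0.19},
    {"offset":[0,-0.0006,0],"yaw":0.19}
  ]
}}

```text
time_s: 9.78
eef_pos: [530.2, 266.8, 83.5]
ee_rot: [-0.561, 0.561, -0.43, 0.43]
force: [-0.3, 0.3, -2.5]
grip_width: 0.457
```

```bash
python3 st.py; python3 - <<'E'
from h import *
c=cap("wrist"); cv2.imwrite("pics/w6.png",cv2.resize(c["img"][160:384,110:400,::-1],(776,600),interpolation=cv2.INTER_CUBIC))
E
```

```text
[530.17 266.83  83.48] xang -74.94 tilt [ 0.0001 -0.001 ] F [-0.3  0.3 -2.5] M [-0.03  0.03  0.02] w 0.457 j6 1.577 9.7833
```

View pics/w6.png

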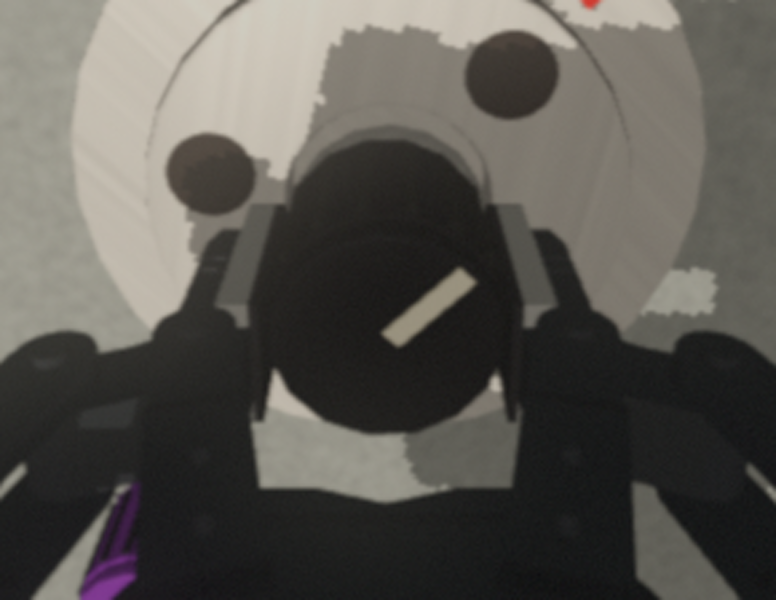

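Request:
{"api": "jog_arm", "payload": {
  "targets": [
    {"offset":[0,-0.0003,0],"yaw":0.02},
    {"offset":[0,-0.0008,0],"yaw":0.03},
    {"offset":[0,-0.001,0],"yaw":0.03}
  ]
}}

```text
time_s: 10.08
eef_pos: [530.2, 266.8, 84.7]
ee_rot: [-0.554, 0.555, -0.439, 0.438]
force: [-0.9, -0.8, -2.0]
grip_width: 0.46
```

```bash
python3 st.py; python3 - <<'E'
from h import *
c=cap("wrist","w7"); im=c["img"].astype(int); T,s=tool()
sub=im[250:295,245:295].max(2)
k,l,st,ce=cv2.connectedComponentsWithStats((sub>90).astype(np.uint8))
zt=T[2,3]+2+17
for i in range(1,k):
    ys,xs=np.nonzero(l==i)
    if len(xs)<40: continue
    P=unproj(c,np.c_[xs+245,ys+250],zt)[:,:2]
    v=cv2.fitLine(P.astype(np.float32),cv2.DIST_L2,0,.01,.01).ravel(); t=(P-v[2:])@v[:2]
    print(st[i],np.degrees(np.arctan2(v[1],v[0])),(v[2:]+v[:2]*t.min()).round(1),(v[2:]+v[:2]*t.max()).round(1))
red=(im[:,:,0]-im[:,:,1]>50)&(im[:,:,0]-im[:,:,2]>50); red[:, :300]=0;red[220:]=0
ys,xs=np.nonzero(red); P=unproj(c,np.c_[xs,ys],34)[:,:2]; m=P.mean(0); print(len(xs),m,np.degrees(np.arctan2(*(m-[529.8,266.7])[::-1])))
E
```

```text
[530.25 266.77  84.7 ] xang -76.64 tilt [ 0.0003 -0.0007] F [-0.9 -0.8 -2. ] M [-0.2   0.09  0.01] w 0.46 j6 1.607 10.0833
[  8  10  35  29 328] -31.98142 [532.1 267.1] [546.7 258. ]
153 [587.75479391 231.26301218] -31.44408145996213
```

Request:
{"api": "jog_arm", "payload": {
  "targets": [
    {"offset":[0,-0.001,0],"yaw":0},
    {"offset":[0,-0.002,0],"yaw":0},
    {"offset":[0,-0.002,0],"yaw":0}
  ]
}}

```text
time_s: 10.38
eef_pos: [530.3, 266.8, 87.0]
ee_rot: [-0.555, 0.555, -0.438, 0.438]
force: [-0.4, -0.4, -0.8]
grip_width: 0.46
```

Request:
{"api": "jog_arm", "payload": {
  "targets": [
    {"offset":[0,-0.0015,0],"yaw":0},
    {"offset":[0,-0.003,0],"yaw":0},
    {"offset":[0,-0.003,0],"yaw":0}
  ]
}}

```text
time_s: 10.63
eef_pos: [530.4, 266.9, 90.4]
ee_rot: [-0.555, 0.555, -0.438, 0.438]
force: [-0.0, -0.6, -1.4]
grip_width: 0.462
```

Free. Lift straight on, well clear.

Request:
{"api": "jog_arm", "payload": {
  "targets": [
    {"offset":[0,-0.008,0],"yaw":0},
    {"offset":[0,-0.016,0],"yaw":0},
    {"offset":[0,-0.024,0],"yaw":0},
    {"offset":[0,-0.032,0],"yaw":0},
    {"offset":[0,-0.044,0],"yaw":0},
    {"offset":[0,-0.06,0],"yaw":0},
    {"offset":[0,-0.075,0],"yaw":0},
    {"offset":[0,-0.08,0],"yaw":0},
    {"offset":[0,-0.08,0],"yaw":0}
  ]
}}

```text
time_s: 11.38
eef_pos: [531.0, 267.1, 172.2]
ee_rot: [0.556, -0.554, 0.438, -0.439]
force: [0.1, -0.7, -0.9]
grip_width: 0.462
```

```bash
python3 st.py; python3 - <<'E'
from h import *
T,s=tool()
c2=cap("scene"); cv2.imwrite("pics/s8.png",cv2.resize(c2["img"][150:330,180:420,::-1],(800,600),interpolation=cv2.INTER_CUBIC))
c=cap("top")
for r in ctrl.regions_of("top","tray_in"):
    m=r["region"].astype(np.uint8); cn=max(cv2.findContours(m,0,1)[0],key=len).reshape(-1,2)
    print(round(r["score"],2),r["box"],cv2.minAreaRect(unproj(c,cn,10)[:,:2].astype(np.float32)))
# corners of blue rim by colour, both cams
for n in("top","scene"):
    c=cap(n); im=c["img"].astype(int); b=(im[:,:,2]-im[:,:,0]>40)
    k,l,st,ce=cv2.connectedComponentsWithStats(b.astype(np.uint8)); 
    for i in range(1,k):
        if st[i,4]<60: continue
        ys,xs=np.nonzero(l==i); P=unproj(c,np.c_[xs,ys],18)[:,:2]; print(n,st[i],np.round(np.r_[cv2.minAreaRect(P.astype(np.float32))[0],cv2.minAreaRect(P.astype(np.float32))[1],cv2.minAreaRect(P.astype(np.float32))[2]],1))
d=np.array([539,14,0])-T[:3,3]; d[2]=0; print(T[:3,:3].T@d)
E
```

```text
[530.96 267.06 172.16] xang -76.6 tilt [0.0001 0.0031] F [ 0.1 -0.7 -0.9] M [ 0.06 -0.03  0.  ] w 0.462 j6 1.606 11.3833
0.56 [240.3, 180.7, 281.7, 218.4] ((537.6076049804688, 13.614673614501953), (130.23118591308594, 127.01380920410156), 0.6141759753227234)
top [153 124  34  34 646] [724.5 312.2 107.9 106.7  46.7]
top [242 179  41  41 235] [538.4  13.4 126.5 126.3   0.7]
scene [238 200  58  45 331] [546.   18.4 135.4 135.4   1. ]
scene [379 278  11  12 101] [507.7 413.4  38.6  27.5  31.5]
scene [286 298  42  39 979] [731.2 316.4 112.4 106.4  39.4]
[ 2.48030264e+02 -1.25922916e-01 -5.08416135e+01]
```

View pics/s8.png

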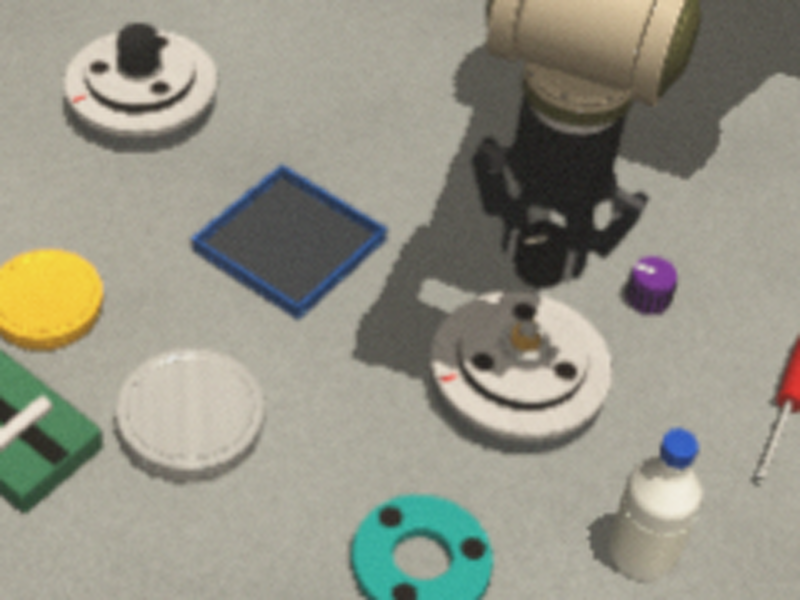

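Request:
{"api": "jog_arm", "payload": {
  "targets": [
    {"offset":[0.02,0,-0.004],"yaw":0},
    {"offset":[0.045,0,-0.009],"yaw":0},
    {"offset":[0.07,0,-0.014],"yaw":0},
    {"offset":[0.095,0,-0.019],"yaw":0},
    {"offset":[0.12,0,-0.024],"yaw":0},
    {"offset":[0.145,0,-0.029],"yaw":0},
    {"offset":[0.17,0,-0.034],"yaw":0},
    {"offset":[0.195,0,-0.039],"yaw":0},
    {"offset":[0.22,0,-0.045],"yaw":0},
    {"offset":[0.238,0,-0.049],"yaw":0},
    {"offset":[0.248,0,-0.051],"yaw":0},
    {"offset":[0.248,0,-0.051],"yaw":0}
  ]
}}

```text
time_s: 12.63
eef_pos: [537.9, 12.2, 169.2]
ee_rot: [-0.554, 0.555, -0.439, 0.438]
force: [0.3, 0.0, -1.5]
grip_width: 0.459
```

Request:
{"api": "jog_arm", "payload": {
  "targets": [
    {"offset":[0,0.02,0],"yaw":0},
    {"offset":[0,0.045,0],"yaw":0},
    {"offset":[0,0.07,0],"yaw":0},
    {"offset":[0,0.095,0],"yaw":0},
    {"offset":[0,0.112,0],"yaw":0},
    {"offset":[0,0.125,0],"yaw":0},
    {"offset":[0,0.13,0],"yaw":0},
    {"offset":[0,0.13,0],"yaw":0},
    {"offset":[0,0.13,0],"yaw":0}
  ]
}}

```text
time_s: 13.38
eef_pos: [537.9, 12.7, 39.7]
ee_rot: [-0.554, 0.555, -0.439, 0.438]
force: [0.2, 0.0, -0.4]
grip_width: 0.465
```

```bash
python3 st.py; python3 - <<'E'
from h import *
c=cap("wrist","w9")
c2=cap("scene"); cv2.imwrite("pics/s9.png",cv2.resize(c2["img"][150:270,190:350,::-1],(800,600),interpolation=cv2.INTER_CUBIC))
E
```

```text
[537.85  12.68  39.69] xang -76.69 tilt [ 0.0004 -0.002 ] F [ 0.2  0.  -0.4] M [-0.03  0.02 -0.  ] w 0.465 j6 1.146 13.3833
```

View pics/w9.png

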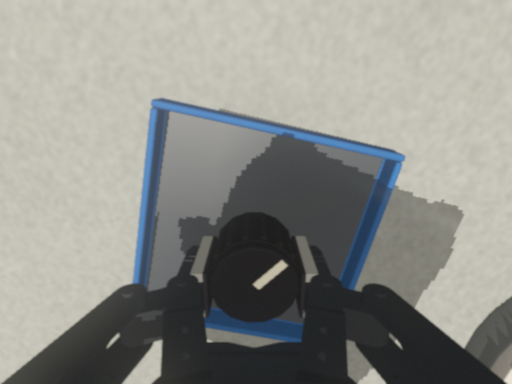

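View pics/s9.png

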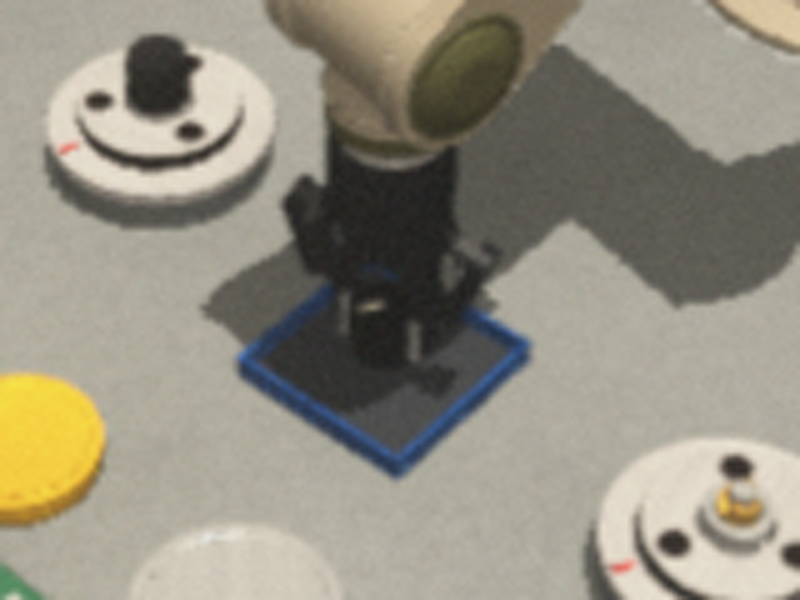

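Knob is held upright over the middle of the tray (wrist view (252,285)). Lower carefully.

Request:
{"api": "jog_arm", "payload": {
  "targets": [
    {"offset":[0,0.004,0],"yaw":0},
    {"offset":[0,0.008,0],"yaw":0},
    {"offset":[0,0.011,0],"yaw":0},
    {"offset":[0,0.012,0],"yaw":0},
    {"offset":[0,0.012,0],"yaw":0}
  ]
}}

```text
time_s: 13.9
eef_pos: [537.9, 12.3, 27.8]
ee_rot: [-0.554, 0.555, -0.439, 0.439]
force: [-0.8, -0.1, -0.8]
grip_width: 0.459
```

Request:
{"api": "jog_arm", "payload": {
  "targets": [
    {"offset":[0,0.0005,0],"yaw":0},
    {"offset":[0,0.001,0],"yaw":0},
    {"offset":[0,0.001,0],"yaw":0}
  ]
}}

```text
time_s: 14.15
eef_pos: [537.9, 12.3, 26.8]
ee_rot: [-0.554, 0.555, -0.439, 0.439]
force: [-0.3, 0.6, -0.6]
grip_width: 0.465
```

Request:
{"api": "jog_arm", "payload": {
  "targets": [
    {"offset":[0,0.0005,0],"yaw":0},
    {"offset":[0,0.001,0],"yaw":0},
    {"offset":[0,0.001,0],"yaw":0}
  ]
}}

```text
time_s: 14.4
eef_pos: [537.9, 12.3, 25.7]
ee_rot: [-0.554, 0.555, -0.439, 0.439]
force: [-0.9, 0.9, -1.7]
grip_width: 0.465
```

Request:
{"api": "jog_arm", "payload": {
  "targets": [
    {"offset":[0,0.0004,0],"yaw":0},
    {"offset":[0,0.0007,0],"yaw":0},
    {"offset":[0,0.0007,0],"yaw":0}
  ]
}}

```text
time_s: 14.65
eef_pos: [537.9, 12.3, 25.0]
ee_rot: [-0.554, 0.555, -0.439, 0.439]
force: [0.0, 0.4, -1.8]
grip_width: 0.458
```

Request:
{"api": "jog_arm", "payload": {
  "targets": [
    {"offset":[0,0.0004,0],"yaw":0},
    {"offset":[0,0.0007,0],"yaw":0},
    {"offset":[0,0.0007,0],"yaw":0}
  ]
}}

```text
time_s: 14.9
eef_pos: [537.8, 12.3, 24.2]
ee_rot: [-0.554, 0.555, -0.439, 0.439]
force: [0.3, -0.7, -1.1]
grip_width: 0.462
```

Request:
{"api": "jog_arm", "payload": {
  "targets": [
    {"offset":[0,0.0004,0],"yaw":0},
    {"offset":[0,0.0007,0],"yaw":0},
    {"offset":[0,0.0007,0],"yaw":0}
  ]
}}

```text
time_s: 15.15
eef_pos: [537.9, 12.3, 23.9]
ee_rot: [-0.554, 0.555, -0.439, 0.439]
force: [-1.0, 0.2, 4.2]
grip_width: 0.462
```

Request:
{"api": "jog_arm", "payload": {
  "targets": [
    {"offset":[0,0.0004,0],"yaw":0},
    {"offset":[0,0.0007,0],"yaw":0},
    {"offset":[0,0.0007,0],"yaw":0}
  ]
}}

```text
time_s: 15.4
eef_pos: [537.9, 12.3, 23.8]
ee_rot: [-0.554, 0.555, -0.439, 0.439]
force: [-4.4, 1.3, 9.7]
grip_width: 0.461
```

Request:
{"api": "jog_arm", "payload": {
  "targets": [
    {"offset":[0,-0.0002,0],"yaw":0},
    {"offset":[0,-0.0002,0],"yaw":0},
    {"offset":[0,-0.0002,0],"yaw":0},
    {"offset":[0,-0.0002,0],"yaw":0},
    {"offset":[0,-0.0002,0],"yaw":0}
  ],
  "fingers": 0.056
}}

```text
time_s: 15.82
eef_pos: [537.9, 12.3, 23.9]
ee_rot: [-0.554, 0.555, -0.439, 0.439]
force: [-0.2, 0.5, 0.5]
grip_width: 0.65
```

Request:
{"api": "jog_arm", "payload": {
  "targets": [
    {"offset":[0,-0.003,0],"yaw":0},
    {"offset":[0,-0.01,0],"yaw":0},
    {"offset":[0,-0.02,0],"yaw":0},
    {"offset":[0,-0.04,0],"yaw":0},
    {"offset":[0,-0.07,0],"yaw":0},
    {"offset":[0,-0.1,0],"yaw":0},
    {"offset":[0,-0.13,0],"yaw":0},
    {"offset":[0,-0.15,0],"yaw":0},
    {"offset":[0,-0.15,0],"yaw":0}
  ]
}}

```text
time_s: 16.57
eef_pos: [539.8, 12.3, 179.4]
ee_rot: [0.555, -0.554, 0.436, -0.441]
force: [0.8, -0.3, -0.3]
grip_width: 0.657
```

```bash
python3 st.py; python3 - <<'E'
from h import *
c=cap("wrist","w10")
c2=cap("scene"); cv2.imwrite("pics/s10.png",cv2.resize(c2["img"][150:330,180:420,::-1],(800,600),interpolation=cv2.INTER_CUBIC))
c=cap("top"); cv2.imwrite("pics/t10.png",cv2.resize(c["img"][110:280,90:380,::-1],(798,468),interpolation=cv2.INTER_CUBIC))
E
```

```text
[539.82  12.28 179.38] xang -76.69 tilt [0.0043 0.0064] F [ 0.8 -0.3 -0.3] M [ 0.03 -0.01  0.01] w 0.657 j6 1.145 16.5667
```

View pics/w10.png

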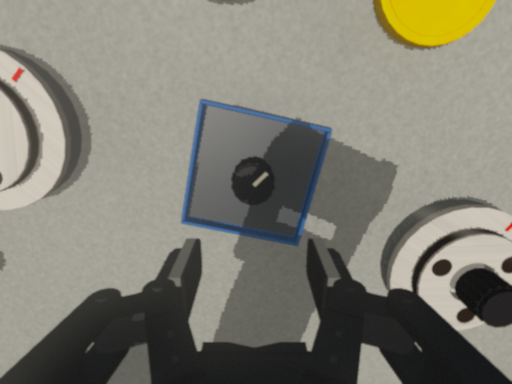

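View pics/s10.png

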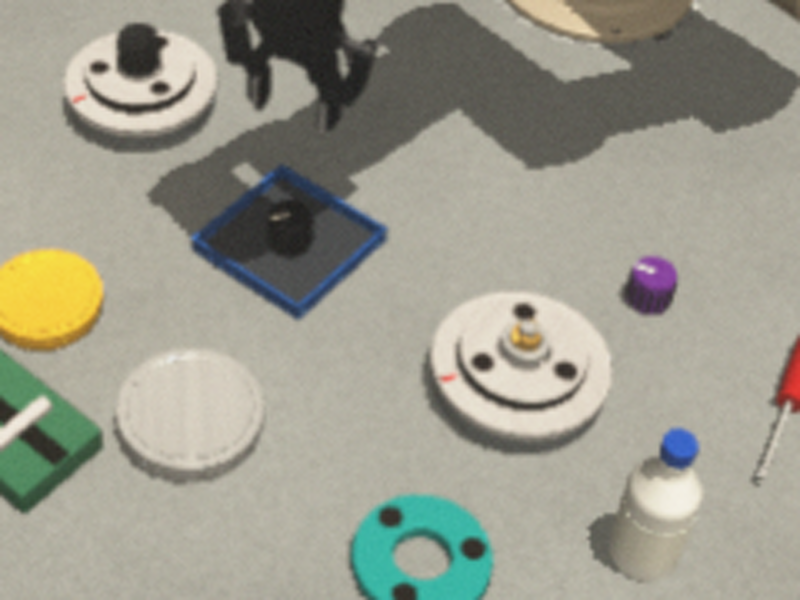

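View pics/t10.png

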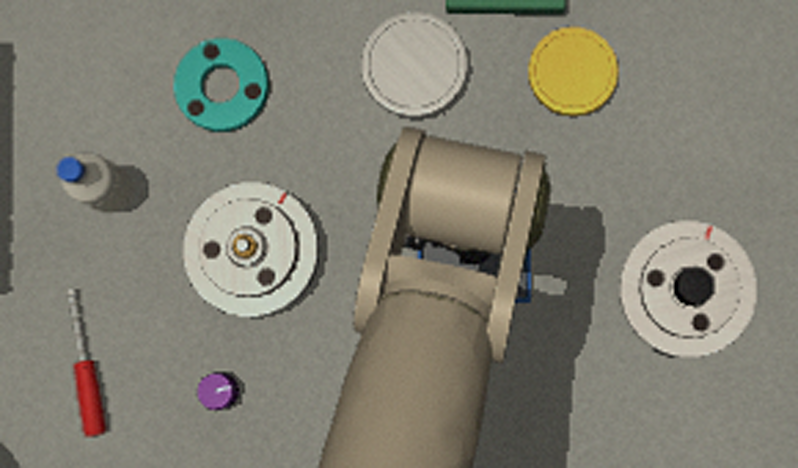

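The knob stands upright with its line up in the tray (wrist view (252,181)). The spindle is bare, and everything else is where it was. I'm handing in.

Request:
{"api": "jog_arm", "payload": {
  "targets": [
    {"offset":[0,0,0],"yaw":0},
    {"offset":[0,0,0],"yaw":0},
    {"offset":[0,0,0],"yaw":0}
  ]
}}

```text
time_s: 16.97
eef_pos: [537.5, 12.6, 173.1]
ee_rot: [-0.554, 0.555, -0.44, 0.438]
force: [0.2, 0.7, 0.8]
grip_width: 0.658
```

```bash
python3 st.py; python3 -c "
from rig import ctrl
print(ctrl.finish_job())"
```

```text
[537.47  12.59 173.11] xang -76.71 tilt [-0.     -0.0034] F [0.2 0.7 0.8] M [ 0.04 -0.    0.06] w 0.658 j6 1.145 16.9667
the job is handed in; nothing more can be done
None
```

I took the marked knob off the take-up spindle and set it upright, line up, in the blue tray. I handed the job in at about 17 s.

- **Unscrewing:** I turned the knob about 142° clockwise, letting it rise about 10 mm. The force between steps stayed under 8 N, and the knob did not slip in the grip. At the end the line measured −32.0° and the index line −31.4°.
- **Lifting and placing:** It came straight up freely, with only about its own weight on the tool. I lowered it until it touched the tray floor (about 10 N at most), let go and backed off upward.
- **Last checks:** The pictures show the knob upright near the middle of the tray and the spindle bare. By eye, both reels, the plain knob, the purple look-alike and the other things I could see had not moved. I could not see the loupe or the film core clearly in those pictures, but the arm did not go near anything else. No check failed or disagreed.

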